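# Find the die case that holds the steel die and load it on the press bolster

### The arm

A 6-joint arm with a two-finger parallel gripper is mounted at the origin on the work surface. World frame = base frame: x ahead of the robot, y to its left, z up, the work surface at z = 0. Lengths are in m, angles in rad, forces in N, time in s.
With the tool pointing down it reaches from about 0.375 to 0.925 m from the base axis. Payload 5.7 kg.
Tool frame: the origin (TCP) lies midway between the tips of the shut fingers; the grasp point (between the pads) lies 19 mm behind it; z points along the fingers, y is the line along which they close (so a half turn about z gives the same grasp; the last joint's range is limited). The gripper opens to 88 mm and grips with 3 to 60 N. Pads are 20 mm wide; open, the fingers measure 115 mm over their backs; the gripper's body (75 mm by 178 mm) begins 61 mm behind the grasp point.
Start: joints at [1.202, 0.359, 1.51, -0, 1.272, -0.115], TCP at [0.151, 0.581, 0.223] pointing down, gripper open.
Joint ranges: [-2.97, 2.97], [-1.01, 2.36], [0.21, 2.38], [-0.96, 4.11], [0.2, 2.71], [-2.98, 2.98]. Speed limits (rad/s): [2.39, 2.39, 3.14, 3.14, 3.14, 3.14].

### API

Orientations are given as a unit quaternion [x, y, z, w].
In Python, from bench import move_ptp, servo_line, goto_joints, move_gripper, sleep, inverse_kinematics, capture, PlanningError, close_job, spot_in, silhouettes, current_clock, current_joint_pos, current_qvel, current_joint_torque, current_position, current_orientation, current_force, current_torque, current_finger_gap, current_grip_force gives the robot as it stands. Calls block until the motion is done:
- move_ptp(position, orientation): joint-space move of the TCP to a pose.
- servo_line(position, orientation=None, rate=0.15, contact_N=None): straight line of the TCP; orientation=None keeps the orientation; rate is the mean speed in m/s. With contact_N (N) it stops when the force on the tool has changed by that much, and returns True; else False.
- goto_joints(angles): joint-space move.
- move_gripper(opening): finger opening in m; the grip force is fixed at half the most; returns when the fingers have stopped.
- sleep(seconds).
- inverse_kinematics(position, orientation): joint angles nearest the present ones, or None.
- capture(name): name is "scene" or "side" or "wrist"; returns a dict with "image" (480x640x3 uint8, blue, green, red), "range_z" (480x640 float32, m along the optical axis (not along the pixel's ray), 0 where there is no reading), "intrinsics" (3x3 intrinsics, pixels), "R" (3x3) and "t" (3): a world point X has camera coordinates R X + t. Camera axes: x right, y down, z forward; pixel columns grow to the right and rows downward; lengths in m; the calibration is good to about 2 mm. A picture is of the moment at which its call begins.
A pose or a line that the arm cannot do raises PlanningError and nothing moves.
- close_job(): hands the job in; it is judged then, once.
Trained networks look in the newest picture that a camera, given by its name, has taken for a name from the list of things; names that differ only in an ending like _2 or _b are one class to them, and where a whole thing is asked for, a point or a joint stands for the part that bears it (a point fixed in the world has none). Each returns a list of dicts, best first, with "conf" (0 to 1); they miss things now and then, are a little off and sometimes report something else, mostly with a low value. They report only what shows in the picture. A call takes as long as a camera call. They do not tell look-alikes from the thing itself.
- spot_in(camera, query): "xy" ([column, row] in pixels, amid what is visible of it).
- silhouettes(camera, query): "region" (480x640 bool, what is visible of it) and "xy" ([column, row] in pixels, amid what is visible of it).
Readings, each from a call of its own:
- current_clock(): time.
- current_joint_pos(): joint angles.
- current_qvel(): joint speeds.
- current_joint_torque(): joint torques, N m.
- current_position(): TCP position.
- current_orientation(): TCP orientation.
- current_force(): force on the tool from outside, world axes, zero at the start.
- current_torque(): the same for the moment, N m.
- current_finger_gap(): finger opening in m.
- current_grip_force(): force on a finger pad.
Only numpy, scipy, OpenCV 4.12 (cv2) and the standard library are available. Lean on these libraries where they do the work, as an engineer would, in place of code of your own. Each camera call takes 0.05 s, during which the arm holds its last target. There are 200 camera calls.

### The job

Three identical closed die cases lie on the silversmith's bench; only one holds the heavy steel die, the other two hold light plastic dummies. Find the heavy one by lifting, and lower it gently, without letting it drop, over the two brass locating pins of the green press bolster until it rests flush. Leave the two light cases lying flat where they were (put back any you lift), and do not disturb anything else on the bench.

Things in the scene. Friction and masses are not known exactly. Their poses are not given: they have to be found in the camera images.
- case_1: closed aluminium die case, teal disc on its lid; three alike. Base flange 140 (x) x 56 (y) x 6 thick with two 11 mm through holes at x = +-52, y = 0; on its middle a closed box 64 (x) x 56 (y), top 36 above the underside: grasp its flat sides y = +-28. Same after a half turn. Inside, with 1 mm play: steel die (in all 520-680 g) or plastic dummy (240-330 g). Origin: centre of underside, z up
- case_2: closed aluminium die case, teal disc on its lid; three alike. Base flange 140 (x) x 56 (y) x 6 thick with two 11 mm through holes at x = +-52, y = 0; on its middle a closed box 64 (x) x 56 (y), top 36 above the underside: grasp its flat sides y = +-28. Same after a half turn. Inside, with 1 mm play: steel die (in all 520-680 g) or plastic dummy (240-330 g). Origin: centre of underside, z up
- case_3: closed aluminium die case, teal disc on its lid; three alike. Base flange 140 (x) x 56 (y) x 6 thick with two 11 mm through holes at x = +-52, y = 0; on its middle a closed box 64 (x) x 56 (y), top 36 above the underside: grasp its flat sides y = +-28. Same after a half turn. Inside, with 1 mm play: steel die (in all 520-680 g) or plastic dummy (240-330 g). Origin: centre of underside, z up
- bolster: press bolster fixed to the bench: green steel block 180 (its x) x 100 (its y) x 22 high, with a bright steel seat on top and two upright brass pins at x = +-52, y = 0, 8 mm diameter, standing 20 above the block's top, the last 6 of it tapered to 3 mm. Origin: centre of the underside on the bench; z up.
- bed (a point): centre of the bolster's flat top, midway between the pins, 22 above the bench; same axes as the bolster. A case that is loaded has its underside centre here.
- spoon: silver spoon, 170 long, lying on the bench; bystander, leave it alone. Origin: at mid-length on the underside
- hammer: small wooden-handled hammer, 200 long, lying on the bench; bystander, leave it alone. Origin: at mid-length on the underside
- napkin_ring: silver napkin ring, 46 outside diameter, 30 high; bystander, leave it alone. Origin: centre of the underside
- bowl: small silver bowl, 100 across, 45 high; bystander, leave it alone. Origin: centre of the underside
- jar: jar with a white cap, 60 diameter, 85 high; bystander, leave it alone. Origin: centre of the underside
Not all that is in view belongs to the job. Of the things shaped like the bolster, the green one is meant. What is shaped like the case_2 but brown is not meant.

How it is judged:
At the end, for the whole second after the job is handed in: The die's case lies still on the bolster: underside within 2 mm of its top, centre within 4 mm, long axis within 0.06 rad, level within 0.03 rad, bearing on it with over 4.2 N. The other two cases lie still and flat (0.05 rad, 4 mm) on the bench, within 50 mm of where they started (((z of case_1 in the frame of bed between -0.002 and 0.002 m and horizontal distance between case_1 and bed below 0.004 m and angle between the x axis of case_1 and the x axis of bolster, either way round below 0.06 rad and angle between case_1's own z axis and vertical below 0.03 rad and contact force between case_1 and bolster above 4.2 N and linear speed of each of case_1, case_2, case_3 below 0.01 m/s and distance of each of case_2, case_3 from where it was at the start of the episode below 0.05 m and angle between each of case_2, case_3's own z axis and vertical below 0.05 rad and height (world z) of each of case_2, case_3 below 0.004 m) or (z of case_2 in the frame of bed between -0.002 and 0.002 m and horizontal distance between case_2 and bed below 0.004 m and angle between the x axis of case_2 and the x axis of bolster, either way round below 0.06 rad and angle between case_2's own z axis and vertical below 0.03 rad and contact force between case_2 and bolster above 4.2 N and linear speed of each of case_2, case_1, case_3 below 0.01 m/s and distance of each of case_1, case_3 from where it was at the start of the episode below 0.05 m and angle between each of case_1, case_3's own z axis and vertical below 0.05 rad and height (world z) of each of case_1, case_3 below 0.004 m) or (z of case_3 in the frame of bed between -0.002 and 0.002 m and horizontal distance between case_3 and bed below 0.004 m and angle between the x axis of case_3 and the x axis of bolster, either way round below 0.06 rad and angle between case_3's own z axis and vertical below 0.03 rad and contact force between case_3 and bolster above 4.2 N and linear speed of each of case_3, case_1, case_2 below 0.01 m/s and distance of each of case_1, case_2 from where it was at the start of the episode below 0.05 m and angle between each of case_1, case_2's own z axis and vertical below 0.05 rad and height (world z) of each of case_1, case_2 below 0.004 m))); the robot touches nothing.
It fails at once if a case is let go over the bolster, more than 8 mm above its seat ((horizontal distance between case_1 and bed below 0.03 m and z of case_1 in the frame of bed above 0.008 m and contact force between case_1 and the fingers below 0.1 N) or (horizontal distance between case_2 and bed below 0.03 m and z of case_2 in the frame of bed above 0.008 m and contact force between case_2 and the fingers below 0.1 N) or (horizontal distance between case_3 and bed below 0.03 m and z of case_3 in the frame of bed above 0.008 m and contact force between case_3 and the fingers below 0.1 N)).
It fails at once if a case is rammed on the bolster (more than 60 N) (contact force between any of case_1, case_2, case_3 and bolster above 60 N).
It fails at once if a bystander is moved more than 30 mm (distance of any of spoon, hammer, napkin_ring, bowl, jar from where it was at the start of the episode above 0.03 m).
It also fails if it takes over 72 s, if anything falls off the work surface, if the arm or the gripper's body presses on something with over 40 N, if the wrist force passes 120 N, or if a joint passes its speed limit or range.

## Working session

There is one attempt and no reset: what is moved stays moved. The work goes in short steps, each a Python script; the robot and the scene stay as the last script left them, time stands still between calls to the robot, and variables do not carry over. Pictures are saved under pics/ and viewed, at most 10 in all, crops included, and the job is handed in when it is done.

```bash
mkdir -p pics; ls; cat > h.py <<'E'
import numpy as np, cv2
from bench import *
def world(c, uv, z=None):
    K,R,t=c["intrinsics"],c["R"],c["t"]
    u=np.atleast_2d(uv).astype(float)
    if z is None:
        d=c["range_z"][u[:,1].astype(int),u[:,0].astype(int)]
        p=np.c_[u,np.ones(len(u))]@np.linalg.inv(K).T*d[:,None]
        return (p-t)@R
    ray=np.c_[u,np.ones(len(u))]@np.linalg.inv(K).T@R
    o=-R.T@t
    return o+ray*((z-o[2])/ray[:,2])[:,None]
def cloud(c,mask):
    v,u=np.nonzero(mask&(c["range_z"]>0)); return world(c,np.c_[u,v])
E
python3 - <<'E'
from h import *
for n in("scene","side"):
    c=capture(n); cv2.imwrite(f"pics/{n}0.png",c["image"])
    print(n,"cam",-c["R"].T@c["t"])
    for q in("case_1","bolster"):
        for s in silhouettes(n,q):
            P=cloud(c,s["region"]); 
            print(q,round(s["conf"],2),np.round(s["xy"]),s["region"].sum(),np.round(np.median(P,0),3) if len(P) else None, np.round(np.percentile(P[:,2],98),3) if len(P) else None)
print(current_clock(),current_force())
E
```

```text
pics
scene cam [1.38156505 0.69843114 0.75512121]
case_1 0.96 [528. 318.] 1167 [0.453 0.563 0.035] 0.039
case_1 0.93 [202. 199.] 792 [ 0.434 -0.348  0.016] 0.039
case_1 0.76 [220. 244.] 1087 [ 0.588 -0.132  0.017] 0.039
case_1 0.63 [305. 286.] 1419 [0.61  0.127 0.017] 0.039
bolster 0.71 [420. 292.] 2905 [0.483 0.342 0.022] 0.026
bolster 0.59 [478. 249.] 2126 [0.252 0.379 0.022] 0.027
side cam [ 0.08677215 -0.60852353  0.6705567 ]
case_1 0.91 [227. 189.] 683 [0.428 0.545 0.019] 0.039
case_1 0.65 [436. 441.] 3509 [ 0.41  -0.362  0.019] 0.038
case_1 0.61 [353. 247.] 1105 [0.583 0.112 0.014] 0.038
case_1 0.57 [420. 316.] 1824 [ 0.563 -0.148  0.016] 0.038
bolster 0.92 [272. 223.] 1968 [0.463 0.32  0.022] 0.026
bolster 0.6 [176. 243.] 2206 [0.225 0.356 0.022] 0.026
0.3 [-0.14425486 -0.62769795  0.43438572]
```

View pics/scene0.png

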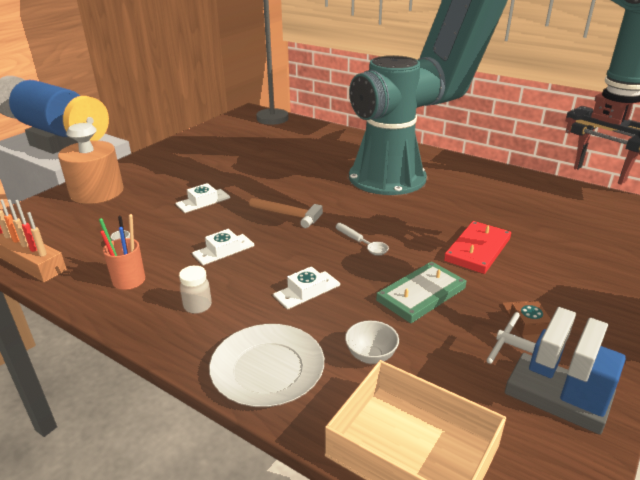

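View pics/side0.png

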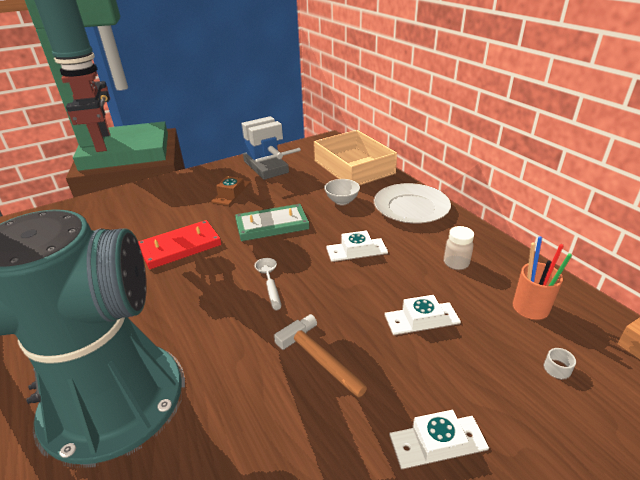

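Candidates for a case: white ones at scene px (202,199), (220,244), (305,286). The brown look-alike at (528,318) is excluded. Candidates for the bolster: green at (420,292), which is the one meant, and red at (478,249), a decoy.

```bash
cat >> h.py <<'E'
def rect(P):
    (c,(w,h),a)=cv2.minAreaRect((P[:,:2]*1000).astype(np.float32))
    if w<h: w,h,a=h,w,a+90
    return np.array(c)/1000,(round(w),round(h)),(np.radians(a)+np.pi/2)%np.pi-np.pi/2
E
python3 - <<'E'
from h import *
C={}
for n in("scene","side"):
    c=capture(n)
    if n=="scene": cv2.imwrite("pics/crop.png",cv2.resize(c["image"][170:350,160:560],(800,360),interpolation=cv2.INTER_CUBIC))
    for q in("case_1","bolster"):
        for s in silhouettes(n,q):
            if s["conf"]<.4: continue
            m=cv2.erode(s["region"].astype(np.uint8),np.ones((2,2)))>0
            P=cloud(c,m); P=P[(P[:,2]<.05)&(P[:,2]>-.01)]
            T=P[P[:,2]>.030] if q=="case_1" else P[(P[:,2]>.018)&(P[:,2]<.026)]
            print(n,q,"full",*rect(P),"top",*rect(T),np.round(np.median(T[:,2]),4))
    for q in("spoon","hammer","napkin_ring","bowl","jar"):
        for s in silhouettes(n,q)[:1]:
            P=cloud(c,s["region"]); print(n,q,round(s["conf"],2),np.round(s["xy"]),*rect(P))
E
```

```text
scene case_1 full [ 0.42546356 -0.35249005] (134, 57) -0.41182683675405407 top [ 0.42364722 -0.35203952] (67, 48) -0.4026911289506465 0.0362
scene case_1 full [0.59257086 0.1208043 ] (143, 65) -0.3316347952740246 top [0.5938194 0.1240571] (67, 57) -0.34245202298970856 0.0366
scene case_1 full [0.43451111 0.55371045] (124, 57) 0.7256420882792232 top [0.441211   0.55964832] (68, 57) 0.7270894497526541 0.0366
scene case_1 full [ 0.57538153 -0.13897945] (139, 61) -0.3629774049851129 top [ 0.57549506 -0.13741525] (66, 55) -0.36039400556968104 0.0363
scene bolster full [0.23296478 0.37650888] (186, 100) -0.010130132154443139 top [0.23337025 0.37577969] (185, 99) 0.009253923027482847 0.0228
scene bolster full [0.46926648 0.3384101 ] (181, 100) -0.2657184956593106 top [0.4702439  0.33774881] (179, 100) -0.2639863756863221 0.0226
scene spoon 0.6 [368. 242.] [0.36170035 0.12096252] (165, 50) 1.3392126320915683
scene hammer 0.75 [296. 210.] [ 0.3138764  -0.12448305] (209, 136) 1.5467405253004287
scene napkin_ring 0.55 [117. 235.] [ 0.73234259 -0.33268915] (148, 43) 0.7609083332243252
scene bowl
[... 825 characters left out ...]
381
side bolster full [0.46514688 0.3347435 ] (174, 101) -0.2795970270480401 top [0.46528162 0.33514545] (175, 99) -0.29336863251900347 0.0222
side bolster full [0.23084219 0.37279141] (180, 102) 0.0010653802341249463 top [0.23046622 0.37289011] (179, 101) -0.0028811408253019977 0.0225
side spoon 0.86 [270. 282.] [0.35333612 0.12046461] (170, 43) 1.2239887038423634
side hammer 0.95 [319. 347.] [ 0.3373139  -0.11590957] (225, 93) 1.5406513406260172
side napkin_ring 0.61 [562. 365.] [ 0.70928687 -0.36867517] (71, 50) -0.3848197201395607
side bowl 0.77 [340. 188.] [0.70227173 0.35602484] (143, 93) 0.961186635892799
side jar 0.93 [460. 250.] [ 0.81123254 -0.00241629] (187, 64) 0.7288925429686923
```

View pics/crop.png

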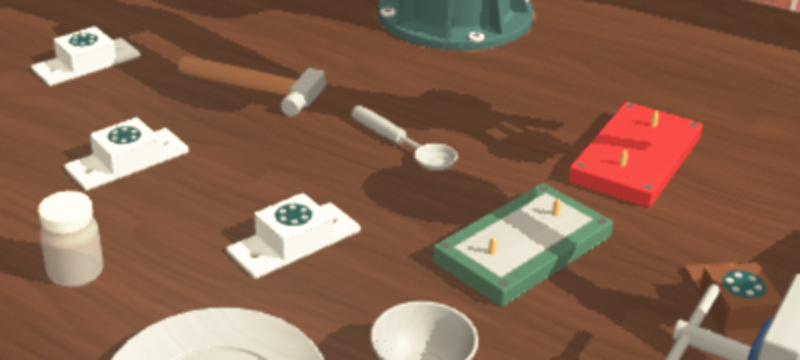

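The crop confirms three white cases and the green bolster with its bright seat. I'll start with the middle case, scene (305,286), and take a wrist look above it first.

```bash
cat >> h.py <<'E'
from scipy.spatial.transform import Rotation as Ro
def quat(th):
    "tool down, tool y along the y axis of a thing with yaw th; picks the half turn nearest the wrist's middle"
    best=None
    for k in(0,np.pi):
        y=np.array([-np.sin(th+k),np.cos(th+k),0]); z=np.array([0,0,-1.])
        q=Ro.from_matrix(np.c_[np.cross(y,z),y,z]).as_quat()
        j=inverse_kinematics([.5*np.cos(np.arctan2(*current_position()[1::-1])),.5*np.sin(np.arctan2(*current_position()[1::-1])),.2],q)
        if j is not None and (best is None or abs(j[5])<best[0]): best=(abs(j[5]),q)
    return best[1]
def fit(q,near,tag=None):
    "xy,yaw from the wrist picture"
    c=capture("wrist")
    if tag: cv2.imwrite(f"pics/{tag}.png",c["image"])
    out=[]
    for s in silhouettes("wrist",q):
        P=cloud(c,s["region"])
        P=P[(P[:,2]<.05)&(P[:,2]>-.01)]
        if len(P)<200: continue
        T=P[P[:,2]>.030] if q=="case_1" else P[(P[:,2]>.017)&(P[:,2]<.027)]
        if len(T)<50: continue
        r=rect(P); out.append((np.linalg.norm(r[0]-near),r,rect(T),round(s["conf"],2),np.median(T[:,2])))
    out.sort(key=lambda o:o[0])
    return c,out
E
python3 - <<'E'
from h import *
xy=np.array([.592,.120]); th=-.34
q=quat(th); move_ptp([*xy,.22],q)
print(current_joint_pos(),current_clock())
sleep(.3); print("F0",current_force())
c,o=fit("case_1",xy,"w1"); print(o)
E
```

```text
[ 8.70786277e-02  3.66753123e-01  1.50480388e+00  3.55984143e-04
  1.27017020e+00 -1.14490581e+00] 3.375
F0 [ 0.43814962  0.52550153 -0.16031589]
[(np.float64(0.001660045757841759), (array([0.59358557, 0.12049165]), (140, 59), np.float64(-0.35728396604868706)), (array([0.59368793, 0.12171049]), (64, 55), np.float64(-0.34298265783690685)), 0.73, np.float64(0.03614782725975384)), (np.float64(0.2699320785841089), (array([ 0.54698279, -0.14615179]), (92, 86), np.float64(-0.36500700005186193)), (array([ 0.56311377, -0.13763123]), (58, 42), np.float64(1.191270970902413)), 0.84, np.float64(0.03588768874169625))]
```

View pics/w1.png

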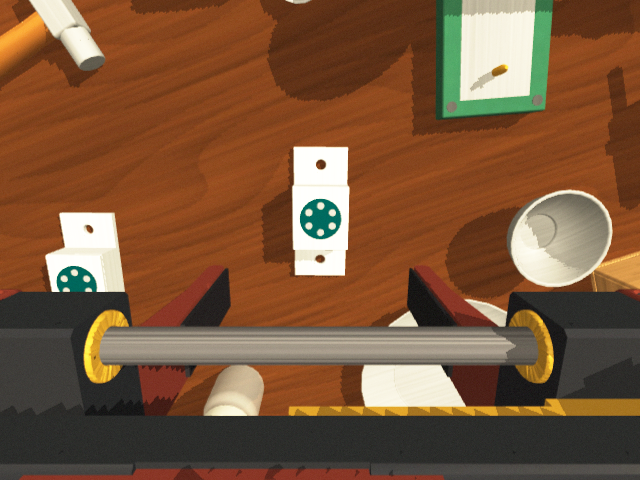

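The wrist picture shows the case at (320,215), aligned with the tool and clear for the fingers. Grasping and weighing it next.

```bash
cat >> h.py <<'E'
def lift(xy,th,z=.008):
    q=quat(th)
    move_gripper(.085); servo_line([*xy,.06],q,rate=.25)
    print("touch",servo_line([*xy,z],q,rate=.06,contact_N=8))
    print("before lift",np.round(current_force(),2))
    move_gripper(.04); print("gap",current_finger_gap(),"grip",current_grip_force())
    p=current_position(); servo_line([p[0],p[1],p[2]+.04],q,rate=.06); sleep(.4)
    F=np.mean([current_force() for _ in range(5)],0); print("lifted F",np.round(F,2),"grip",current_grip_force(),"pos",current_position(),"t",current_clock())
E
python3 - <<'E'
from h import *
sleep(.1); print("free",np.round(np.mean([current_force() for _ in range(5)],0),2))
lift([.5936,.1205],-.345)
E
```

```text
free [-0.11  0.03  0.09]
touch False
before lift [-0.    0.62 -0.38]
gap 0.05565908067773257 grip 29.99978519976139
lifted F [-0.42  0.73 -5.14] grip 29.99997764825821 pos [0.59370298 0.12068318 0.04797812] t 7.7417
```

5.1 N is well above the light range (3.2 N at most), so this is the heavy one. I'll carry it high and measure the bolster with the wrist camera.

```bash
cat >> h.py <<'E'
def pins(c,near):
    "pin points (cloud above the seat, near the bolster)"
    P=cloud(c,np.ones((480,640),bool)); P=P[(P[:,2]>.028)&(P[:,2]<.046)&(np.linalg.norm(P[:,:2]-near,axis=1)<.075)]
    if len(P)<10: return None
    _,l,ce=cv2.kmeans(P.astype(np.float32),2,None,(3,50,1e-5),3,cv2.KMEANS_PP_CENTERS)
    d=ce[0]-ce[1]; return len(P),ce,ce.mean(0),np.linalg.norm(d[:2]),(np.arctan2(d[1],d[0])+np.pi/2)%np.pi-np.pi/2
E
python3 - <<'E'
from h import *
print("F",np.round(np.mean([(sleep(.02),current_force())[1] for _ in range(15)],0),2))
p=current_position(); servo_line([p[0],p[1],.22],rate=.2)
th=-.27; xy=np.array([.4677,.3365])
move_ptp([*xy,.22],quat(th)); sleep(.3)
print("F",np.round(current_force(),2),current_position(),current_clock(),current_joint_pos()[5])
c,o=fit("bolster",xy,"w2"); print(o); print(pins(c,xy))
c,o=fit("case_1",xy); print(spot_in("wrist","case_1"))
E
```

```text
F [ 0.03  0.08 -5.59]
F [ 0.49  0.59 -6.16] [0.46848034 0.33566773 0.21995995] 10.2833 -0.7971024438050639
[(np.float64(0.059078117896432455), (array([0.41081781, 0.35245746]), (100, 67), np.float64(1.2866108063467045)), (array([0.41229086, 0.35229291]), (100, 63), np.float64(1.2975935495241369)), 0.63, np.float64(0.022031478902794683)), (np.float64(0.18038704588719257), (array([0.29199933, 0.37735046]), (104, 61), np.float64(-1.5697107593965933)), (array([0.29200156, 0.37529352]), (100, 61), np.float64(-1.5697107593965933)), 0.94, np.float64(0.022086881063500218))]
None
[{'xy': [530.9, 126.6], 'conf': 0.75}, {'xy': [317.8, 251.6], 'conf': 0.57}]
```

View pics/w2.png

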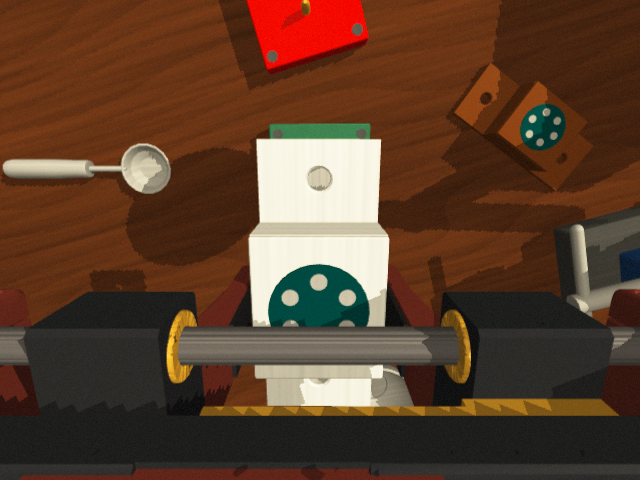

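Case held level at (318,300) with its near hole at (320,178). It hides the bolster, so I'll shift sideways to see the seat and the held case's hole in one picture.

```bash
python3 - <<'E'
from h import *
th=-.27; xy=np.array([.4677,.3365]); ux=np.array([np.cos(th),np.sin(th)]); uy=np.array([-ux[1],ux[0]])
servo_line([*(xy+.05*ux+.13*uy),.22],rate=.25); sleep(.3)
c,o=fit("bolster",xy,"w3"); print(o[:1]); print(pins(c,xy)); np.savez("w3.npz",**c,tcp=current_position(),q=current_orientation())
p=current_position(); print(p,current_clock())
# held case: flange level and hole (depth beyond flange)
zf=p[2]-.008+.006
P=cloud(c,np.ones((480,640),bool)); L=(P[:,:2]-p[:2])@np.c_[ux,uy]
m=(abs(P[:,2]-zf)<.004)&(abs(L[:,1])<.035)&(abs(L[:,0])<.09)
print("flange",m.sum(),L[m].min(0),L[m].max(0),np.median(P[m,2])-zf)
m=(abs(P[:,2]-zf-.03)<.004)&(abs(L[:,1])<.035)&(abs(L[:,0])<.09)
print("lid",m.sum(),L[m].min(0),L[m].max(0),np.median(P[m,2])-zf-.03)
E
```

```text
[(np.float64(0.14766585807844726), (array([0.32100714, 0.35342368]), (67, 10), np.float64(1.429716965944603)), (array([0.32200027, 0.34749347]), (45, 10), np.float64(1.3405078604877283)), 0.56, np.float64(0.021257286709171385))]
(158, array([[0.4188383 , 0.35242298, 0.0368919 ],
       [0.5178398 , 0.32545525, 0.03666762]], dtype=float32), array([0.46833903, 0.33893913, 0.03677976], dtype=float32), np.float32(0.10260875), np.float32(-0.2659446))
[0.55039619 0.44805242 0.22036324] 11.6417
flange 12513 [-0.07007924 -0.03486444] [0.07042361 0.03464611] -0.0003191664284433182
lid 14674 [-0.03278701 -0.03494079] [0.03200871 0.03483449] -0.00011308605089085932
```

View pics/w3.png

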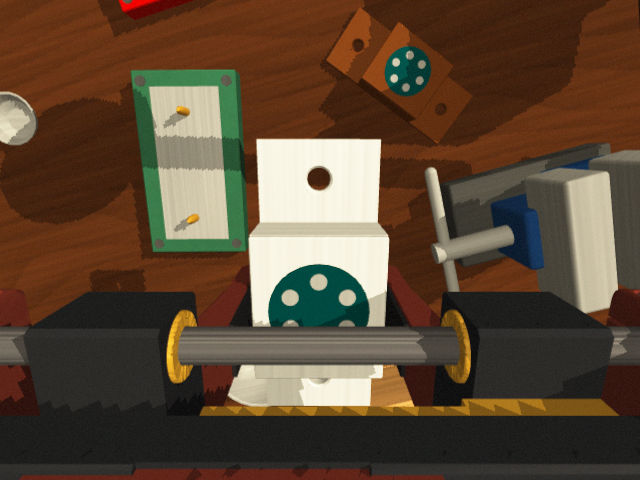

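Both are in view: the green bolster with pins at (183,111) and (193,218), and the held case's hole at (319,178). Now refining from this one picture.

```bash
python3 - <<'E'
from h import *
d=dict(np.load("w3.npz")); c=d; p=d["tcp"]; im=d["image"].astype(int)
b,g,r=im[...,0],im[...,1],im[...,2]
P=np.full((480,640,3),9.); v,u=np.nonzero(d["range_z"]>0); P[v,u]=world(c,np.c_[u,v])
near=np.linalg.norm(P[...,:2]-[.468,.3365],axis=2)<.115
blk=near&(abs(P[...,2]-.022)<.0025); blk[:, 250:]=0
blk=cv2.morphologyEx(blk.astype(np.uint8),cv2.MORPH_OPEN,np.ones((3,3)))>0
print("block",rect(P[blk]),np.median(P[blk][:,2]))
# pins: brass colour, tip = highest points
yl=near&(r-b>60)&(r-g<110)&(g-b>20)&(P[...,2]>.015)&(P[...,2]<.05); yl[:,250:]=0
n,l,st,ce=cv2.connectedComponentsWithStats(yl.astype(np.uint8))
o=-d["R"].T@d["t"]; print("cam",o)
for i in range(1,n):
    if st[i,4]>15:
        Q=P[l==i]; z=Q[:,2]; 
        vs,us=np.nonzero(l==i)
        T=Q[z>np.percentile(z,85)]; print("pin",st[i],Q.mean(0).round(4),"tip",T.mean(0).round(4),z.max())
        # line in image: all pin-surface points at z bins
        for a,bb in((.024,.03),(.03,.036),(.036,.044)):
            m=(z>a)&(z<bb); print("   ",a,m.sum(),Q[m].mean(0).round(4) if m.any() else "")
# hole
gray=cv2.cvtColor(d["image"],cv2.COLOR_BGR2GRAY)[160:200,300:340]
n,l,st,ce=cv2.connectedComponentsWithStats((gray<110).astype(np.uint8)); k=1+st[1:,4].argmax()
h=world(c,ce[k]+[300,160],p[2]-.002)[0]; R=Ro.from_quat(d["q"]).as_matrix()
print("hole px",ce[k]+[300,160],st[k],"tool frame",R.T@(h-p),"tool yaw",np.arctan2(-R[0,1],R[1,1]))
E
```

```text
block (array([0.46820605, 0.33740601]), (180, 100), np.float64(-0.26498506109510167)) 0.021977871031773767
cam [0.48697973 0.46489789 0.38231561]
pin [176 105  14  11 112] [0.418  0.3522 0.0333] tip [0.4184 0.3515 0.0417] 0.042996677446291424
    0.024 17 [0.4192 0.3531 0.0268]
    0.03 21 [0.4192 0.3539 0.0332]
    0.036 55 [0.4184 0.352  0.0392]
pin [187 213  13  11  96] [0.5174 0.3253 0.033 ] tip [0.5181 0.3244 0.0416] 0.04279508653523976
    0.024 15 [0.5176 0.3266 0.0277]
    0.03 19 [0.5179 0.3268 0.0334]
    0.036 43 [0.5176 0.3249 0.0394]
hole px [318.53383459 178.23558897] [  8   8  22  22 399] tool frame [ 0.053021   -0.00049128  0.00199161] tool yaw -0.2702818311596792
```

Block centre is (0.4682, 0.3374) with yaw −0.265, and the pins agree. Lowering with contact guard.

```bash
python3 - <<'E'
from h import *
xy=[.4683,.3377]; q=quat(-.265)
servo_line([*xy,.12],q,rate=.2); servo_line([*xy,.056],q,rate=.1); sleep(.3)
print("hover",current_position(),np.round(current_force(),2))
hit=servo_line([*xy,.0302],q,rate=.015,contact_N=4)
print(hit,current_position(),np.round(current_force(),2),np.round(current_torque(),3),current_clock())
E
```

```text
hover [0.46863895 0.33790303 0.05657906] [-0.31  0.59 -4.9 ]
False [0.46837634 0.33774809 0.03028185] [ 0.16 -0.19 -5.52] [ 0.006  0.005 -0.006] 15.6
```

```bash
python3 - <<'E'
from h import *
p=current_position()
hit=servo_line([p[0],p[1],.0275],rate=.008,contact_N=3); sleep(.2)
print(hit,current_position(),np.round(current_force(),2))
move_gripper(.075); print("gap",current_finger_gap(),np.round(current_force(),2))
p=current_position(); servo_line([p[0],p[1],.10],rate=.08)
th=-.265; ux=np.array([np.cos(th),np.sin(th)])
servo_line([*(p[:2]),.22],rate=.25); sleep(.3)
c,o=fit("case_1",p[:2],"w4"); print(current_clock())
for x in o: print(x)
E
```

```text
True [0.46836669 0.33774955 0.03018307] [-0.48 -0.75  6.01]
gap 0.074658515900786 [ 0.16  0.75 -0.04]
18.6
(np.float64(0.0017244280490871203), (array([0.46830994, 0.33616843]), (139, 59), np.float64(-0.2674199892797615)), (array([0.47747098, 0.36135608]), (112, 59), np.float64(0.2394425499220978)), 0.77, np.float64(0.036204197416081385))
(np.float64(0.23433832961904644), (array([0.43845151, 0.56944965]), (146, 74), np.float64(0.7016312942071776)), (array([0.44192014, 0.56133783]), (66, 57), np.float64(0.6950362420837055)), 0.58, np.float64(0.03627278350291681))
```

View pics/w4.png

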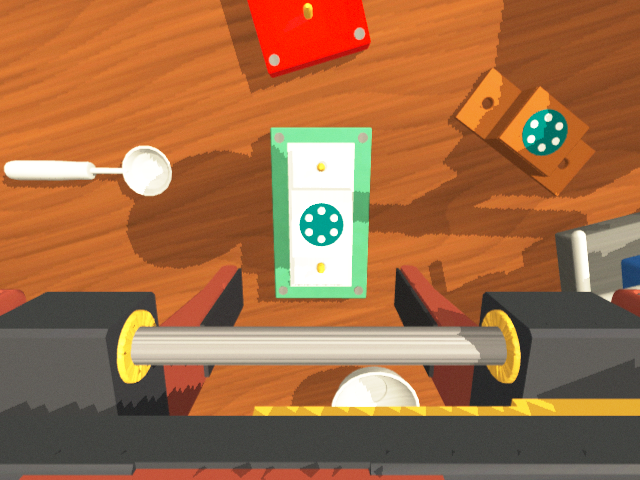

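The case sits on the green bolster, with both pins through its holes at (321,167) and (321,267). I'll check height and level, then hand in.

```bash
python3 - <<'E'
from h import *
c=capture("wrist"); P=cloud(c,np.ones((480,640),bool)); L=(P[:,:2]-[.4683,.3376])@np.array([[np.cos(-.265),-np.sin(-.265)],[np.sin(-.265),np.cos(-.265)]])
ok=True
for s in(-1,1):
    m=(abs(L[:,0]-s*.061)<.005)&(abs(L[:,1])<.02)&(P[:,2]<.04); z=np.median(P[m,2]); print("flange",s,m.sum(),z); ok&=abs(z-.028)<.002
m=(abs(L[:,0])<.025)&(abs(L[:,1])<.02); print("lid",np.median(P[m,2]))
if ok: print(close_job())
E
```

```text
flange -1 448 0.028055697775429295
flange 1 329 0.027952374760100332
lid 0.33445781519787565
the job is handed in; nothing more can be done
None
```

The heavy case (about 5.5 N when lifted) was the first one I tried; it now sits flush and level on the green bolster over both pins, nothing else was lifted, and the job was handed in after about 19 s of the 72 s, though no verdict came back.

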